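# Clear the drill vice and clamp the pine block in it

## Robot

A 7-joint arm with a two-finger parallel gripper is mounted at the origin on a cart in front of the work surface, level with it; the furniture and walls round the work are solid. World frame = base frame: x ahead of the robot, y to its left, z up, the work surface at z = 0. Lengths are in m, angles in degrees, forces in N, time in s.
With the tool pointing down it reaches from about 0.4 to 0.875 m from the base axis. Payload 19.3 kg.
Tool frame: the origin (TCP) lies between the finger pads; the fingertips stand ctrl.finger_overhang ahead of it and the grasp point (between the pads) lies 8 mm behind it (ctrl.finger_overhang is the distance from the TCP to the fingertips, in m); z points along the fingers, y is the line along which they close (so a half turn about z gives the same grasp; the last joint's range is limited). The gripper opens to 85 mm and grips with 20 to 120 N. Pads are 22 mm wide; open, the fingers measure 114 mm over their backs; the gripper's body (76 mm by 85 mm) begins 54 mm behind the grasp point. The pads swing forward as they close: fully open they stand 13 mm farther back than shut.
Start: joints at [-70.371, 29.874, -2.08, 91.645, 1.215, 58.505, -6.463], TCP at [0.251, 0.572, 0.242] pointing down, gripper open.
Joint ranges: [-166.77, 166.77], [-17.47, 122.26], [-85.68, 81.53], [9.62, 139.38], [-72.42, 252.41], [9.2, 110.78], [-144.41, 144.41]. Speed limits (degrees/s): [108.29, 108.29, 136.94, 136.94, 172.46, 172.46, 172.46].

## Interface

Orientations are given as a 3x3 rotation matrix whose columns are the frame's x, y, z axes.
In Python, from bench import ctrl gives the robot as it stands. The module is installed in compiled form; this text tells all that it offers. Calls block until the motion is done:
- ctrl.move_ptp(position, orientation): joint-space move of the TCP to a pose.
- ctrl.move_straight(position, velocity=0.15, orientation=None, f_stop=None): straight line of the TCP; orientation=None keeps the orientation; velocity is the mean speed in m/s. With f_stop (N) it stops when the force on the tool has changed by that much, and returns True; else False.
- ctrl.movej(angles): joint-space move.
- ctrl.command_gripper(opening): finger opening in m; the grip force is fixed at half the most; returns when the fingers have stopped.
- ctrl.dwell(seconds).
- ctrl.ik(position, orientation): joint angles nearest the present ones, or None.
- ctrl.read_state(): the state.
- ctrl.camera(name): name is "scene" or "side" or "wrist"; returns a dict with "pixels" (480x640x3 uint8, blue, green, red), "depth" (480x640 float32, m along the optical axis (not along the pixel's ray), 0 where there is no reading), "camera_matrix" (3x3 intrinsics, pixels), "rvec" (rotation vector, rad) and "tvec" (3), from world to camera coordinates, as OpenCV has them; the wrist camera has in their place "tool_from_camera" (4x4, takes a point from camera to tool coordinates, whose origin is the TCP and whose axes are the flange's). Camera axes: x right, y down, z forward; pixel columns grow to the right and rows downward; lengths in m; the calibration is good to about 2 mm. A picture is of the moment at which its call begins: read the wrist's pose just before it.
A pose or a line that the arm cannot do raises ctrl.Unreachable and nothing moves.
- ctrl.hand_in(): hands the job in; it is judged then, once.
The state is a dict: "time": time; "q": joint angles; "qd": joint speeds; "tau": joint torques, N m; "tcp_pos": TCP position; "eef_rot": TCP orientation; "ft_force": force on the tool from outside, world axes, zero at the start; "wrist_torque": the same for the moment, N m; "width": finger opening in m; "finger_force": force on a finger pad.
Only numpy, scipy, OpenCV 4.12 (cv2) and the standard library are available. Lean on these libraries where they do the work, as an engineer would, in place of code of your own. Each camera call takes 0.05 s, during which the arm holds its last target. There are 200 camera calls.

## Task

The drill vice is wanted for the pine block, but a cold chisel, a ball bearing and a bolt from the last job still lie on it: take all three off and put them in the steel tray, lying inside it. Then lay the block flat on the vice bed, its long sides along the jaws and its length centred between the jaw ends, and slide the moving jaw up until the block is held snug between both jaws. Leave the other things on the bench where they are, and let go of everything.

Things in the scene. Friction and masses are not known exactly. Their poses are not given: they have to be found in the camera images.
- vice: Low grey drill-press vice, bolted down. Origin on the bench under it, z up, y = slide direction. Base 116 mm wide (x), y -122 to +140; lugs reach 74 mm either side, 17 mm high. Flat bright bed 28 mm above the bench, 110 mm wide, with a 10 mm slot along its middle. Fixed jaw at y -119 to -88, 112 mm wide, top 52 mm above the bench; the moving jaw faces it.
- fixed_face (a point): Foot of the fixed jaw's clamping face: on the bed, mid-width of the jaw. Axes as the vice's: +y points at the moving jaw, z up. A thing clamped against this face lies at y > 0 of this point.
- jaw_face (a point): Foot of the moving jaw's clamping face, on the bed, mid-width. The jaw block is 112 mm wide, 30 mm thick (toward +y of the vice) and its top is 52 mm above the bench (24 mm above the bed); behind it a low carriage 66 mm wide reaches to 87 mm behind the face, top 43.5 mm above the bench.
- jaw_knob (a point): Grip point of the moving jaw's upright black knob, 64 mm behind the jaw's clamping face and 73 mm above the bench. The knob is round, 24 mm thick, from 55 to 92 mm above the bench.
- jaw (a joint): Travel of the moving jaw toward the fixed jaw, m: 0 fully open (118 mm between the faces), 0.080 at its end (38 mm between the faces); gap = 0.118 - value. Stiff to slide (about 4 N), stays where it is left.
- tray: Shallow open steel parts tray, fixed on the bench, 136 mm (x) by 226 mm (y), 26 mm high with a rolled rim to 29 mm, walls and floor 3 mm. Origin on the bench under its centre.
- chisel: Cold chisel, steel bar 177 x 26 x 17 mm, lying across the tops of both vice jaws. Origin at the centre of its underside, x along its length (cutting edge at +x), z up.
- chisel_head (a point): Centre of the chisel's struck end (86 mm from its middle).
- chisel_edge (a point): Centre of the chisel's cutting end (86 mm from its middle).
- bearing: Ball bearing, 52 mm outside diameter, 14 mm high, lying flat on the vice bed between the jaws. Origin at the centre of its underside.
- bolt: Hex bolt with nut, 56 x 19 x 20 mm, lying on the vice bed between the jaws. Origin at the centre of its underside, x along its length.
- block: Pine block, the workpiece, 113 (x) x 56 (y) x 43 (z) mm, lying flat on the bench. Origin at the centre of its underside.
- spray_can: Spray can standing on the bench, 53 mm across, 191 mm high; leave it alone. Origin under its centre.
- piston: Engine piston standing on its skirt, 77 mm across, 57 mm high; leave it alone. Origin under its centre.
- tape_measure: Yellow tape measure, 66 x 89 x 39 mm; leave it alone. Origin under its centre.
- marker: Paint marker lying on the bench, 138 (x) x 19 x 19 mm; leave it alone. Origin under its centre.
- loose_bolt: A bolt lying on the bench itself, 53 (x) x 23 x 24 mm; not the one on the vice; leave it alone. Origin under its centre.

How it is judged:
By the outcome, as a careful person would: the job done as asked, in the order asked, and still so for the second after the job is handed in, with the robot touching nothing.
It also fails if it takes over 72 s, if anything falls off the work surface, if the arm or the gripper's body presses on something with over 40 N, if the wrist force passes 120 N, or if a joint passes its speed limit or range.

## Working session

There is one attempt and no reset: what is moved stays moved. The work goes in short steps, each a Python script; the robot and the scene stay as the last script left them, time stands still between calls to the robot, and variables do not carry over. Pictures are saved under pics/ and viewed, at most 10 in all, crops included, and the job is handed in when it is done.

```bash
mkdir -p pics; ls
python3 - <<'E'
from bench import ctrl
import cv2,pickle,numpy as np
s=ctrl.read_state();print(s['time'],s['tcp_pos'],s['eef_rot'],s['width'],ctrl.finger_overhang)
d={}
for n in("scene","side","wrist"):
    d[n]=ctrl.camera(n);cv2.imwrite(f"pics/{n}0.png",d[n]["pixels"])
    for k in d[n]:
        if k not in("pixels","depth"):print(n,k,d[n][k])
pickle.dump((s,d),open("c0.pkl","wb"))
E
```

```text
pics
0.0 [0.25061653 0.57219474 0.24172329] [[-9.15996112e-01  4.01186935e-01 -4.07225999e-04]
 [ 4.01187136e-01  9.15995453e-01 -1.10124311e-03]
 [-6.87871863e-05 -1.17210824e-03 -9.99999311e-01]] 0.08558293193214334 0.011
scene camera_matrix [[554.7785708    0.         329.59909367]
 [  0.         554.7785708  232.21814189]
 [  0.           0.           1.        ]]
scene rvec [ 0.8792159  -2.3142531   1.31248386]
scene tvec [0.43734964 0.18313976 1.21151633]
side camera_matrix [[519.37669819   0.         326.52255653]
 [  0.         519.37669819 243.30078512]
 [  0.           0.           1.        ]]
side rvec [ 1.98039455 -0.66716759  0.4054809 ]
side tvec [-0.28915429  0.25491174  0.8260158 ]
wrist camera_matrix [[386.32405052   0.         321.86887868]
 [  0.         386.32405052 236.79292779]
 [  0.           0.           1.        ]]
wrist tool_from_camera [[ 1.92909185e-04 -9.55131991e-01 -2.96180422e-01  7.51477368e-02]
 [ 9.99999455e-01 -1.19704779e-04  1.03735062e-03 -5.19836985e-04]
 [-1.02626097e-03 -2.96180461e-01  9.55131447e-01 -1.31150086e-01]
 [ 0.00000000e+00  0.00000000e+00  0.00000000e+00  1.00000000e+00]]
```

View pics/scene0.png

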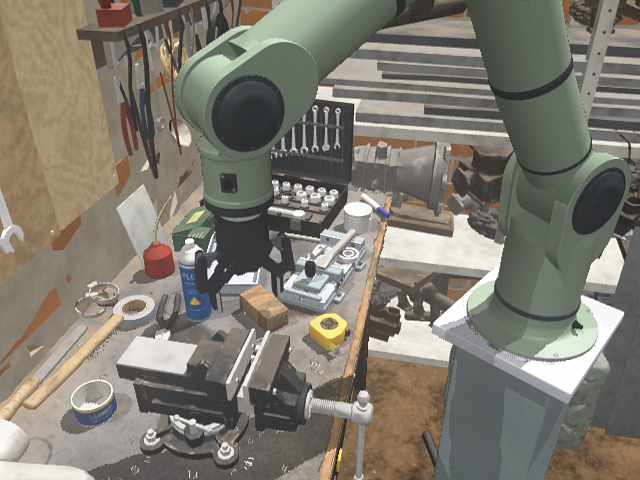

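View pics/side0.png

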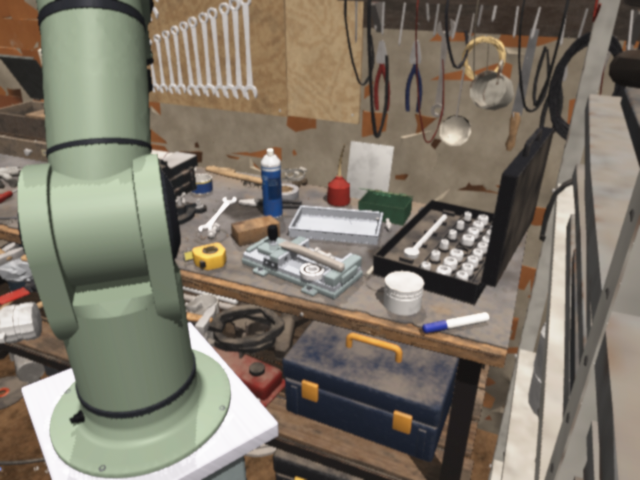

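The scene picture shows the drill vice (~325,275), block (263,308), tape (327,330), can (195,285). The side picture shows the vice (305,265) with the chisel across it and the bearing at (313,269), the tray (337,223) behind it, the piston (403,293) and the marker (455,323).

View pics/wrist0.png

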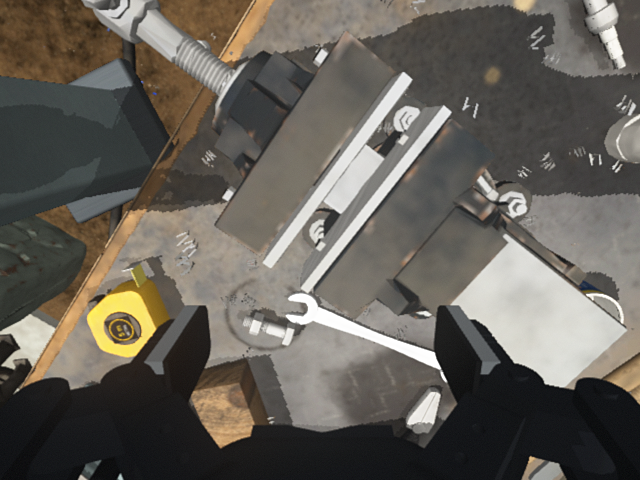

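```bash
cat > h.py <<'E'
import numpy as np,cv2,pickle
def pose(d,s=None):
    "camera->world R,t"
    if "rvec" in d:
        R=cv2.Rodrigues(np.array(d["rvec"]))[0];return R.T,-R.T@np.array(d["tvec"])
    T=np.array(d["tool_from_camera"]);Q=np.array(s["eef_rot"])
    return Q@T[:3,:3],Q@T[:3,3]+np.array(s["tcp_pos"])
def ray(d,s,uv,z):
    R,t=pose(d,s);uv=np.atleast_2d(np.asarray(uv,float))
    r=np.c_[uv,np.ones(len(uv))]@np.linalg.inv(d["camera_matrix"]).T@R.T
    return t+r*((z-t[2])/r[:,2])[:,None]
def cloud(d,s=None):
    R,t=pose(d,s);K=d["camera_matrix"];v,u=np.mgrid[:480,:640];z=d["depth"]
    return np.dstack([(u-K[0,2])/K[0,0]*z,(v-K[1,2])/K[1,1]*z,z])@R.T+t
E
python3 - <<'E'
from h import *
s,d=pickle.load(open("c0.pkl","rb"))
for n,l in (("scene",[(263,308),(327,330),(195,250),(310,268),(340,245)]),("side",[(305,272),(337,223),(313,269),(403,280),(272,232),(455,323),(250,232),(207,255)])):
    P=cloud(d[n],s)
    for u,v in l: print(n,u,v,P[v,u].round(3))
E
```

```text
scene 263 308 [0.412 0.405 0.043]
scene 327 330 [0.274 0.359 0.033]
scene 195 250 [0.524 0.476 0.172]
scene 310 268 [0.4   0.273 0.082]
scene 340 245 [0.427 0.139 0.067]
side 305 272 [0.398 0.12  0.04 ]
side 337 223 [0.651 0.329 0.   ]
side 313 269 [0.423 0.126 0.035]
side 403 280 [ 0.524 -0.045  0.056]
side 272 232 [0.401 0.253 0.08 ]
side 455 323 [ 0.543 -0.17   0.015]
side 250 232 [0.404 0.362 0.035]
side 207 255 [0.268 0.321 0.034]
```

The wrist view shows the bench vice, tape (130,320), loose bolt (268,325) and block (230,400); the drill vice is out of view. I'll take one high wrist view over vice and tray.

```bash
cat >> h.py <<'E'
def R_yaw(a):
    "tool down, tool y (closing) axis at world angle a deg"
    a=np.radians(a);y=np.array([np.cos(a),np.sin(a),0]);z=np.array([0,0,-1.]);return np.column_stack([np.cross(y,z),y,z])
E
python3 - <<'E'
from bench import ctrl
from h import *
q0=np.array(ctrl.read_state()["q"])
for a in(0,180):
    q=ctrl.ik([.5,.25,.33],R_yaw(a));print(a,q is not None and np.round(q,1))
a=min((0,180),key=lambda a:9e9 if (q:=ctrl.ik([.5,.25,.33],R_yaw(a))) is None else abs(np.array(q)-q0).max())
ctrl.move_ptp([.5,.25,.33],R_yaw(a))
s=ctrl.read_state();d={n:ctrl.camera(n) for n in("wrist","scene","side")};pickle.dump((s,d),open("c1.pkl","wb"))
print(a,s["time"],s["tcp_pos"])
P=cloud(d["wrist"],s)
# orthophoto 1.25 px/mm, x right .25-.85 -> , y up 0-.45
x0,x1,y0,y1,k=.2,.8,.0,.46,1250
o=np.zeros((int((y1-y0)*k),int((x1-x0)*k),3),np.uint8)
m=(d["wrist"]["depth"]>0)&(P[...,2]<.2)
p=P[m];c=d["wrist"]["pixels"][m];i=np.argsort(p[:,2]);p,c=p[i],c[i]
u=((p[:,0]-x0)*k).astype(int);v=((y1-p[:,1])*k).astype(int)
g=(u>=1)&(v>=1)&(u<o.shape[1]-1)&(v<o.shape[0]-1)
for du in(0,1):
  for dv in(0,1):o[v[g]+dv,u[g]+du]=c[g]
for x in np.arange(x0,x1,.1):cv2.putText(o,f"{x:.1f}",(int((x-x0)*k),12),0,.4,(0,0,255),1);o[::4,int((x-x0)*k)]=(0,0,255)
for y in np.arange(y0,y1,.1):cv2.putText(o,f"{y:.1f}",(0,int((y1-y)*k)-2),0,.4,(0,0,255),1);o[min(int((y1-y)*k),o.shape[0]-1),::4]=(0,0,255)
cv2.imwrite("pics/ortho1.png",o);cv2.imwrite("pics/wrist1.png",d["wrist"]["pixels"])
E
```

```text
0 [-47.   19.8  19.3  96.1  -7.1  65.3 -25.8]
180 [-17.8  20.  -19.8  94.6   7.3  66.6 140.6]
0 1.6917 [0.49933459 0.25146887 0.32955485]Traceback (most recent call last):
  File "<stdin>", line 20, in <module>
IndexError: index 750 is out of bounds for axis 1 with size 750
```

```bash
cat >> h.py <<'E'
def ortho(d,s,f,box=(.2,.8,.0,.46),k=1250):
    x0,x1,y0,y1=box;P=cloud(d,s)
    o=np.zeros((int((y1-y0)*k)+2,int((x1-x0)*k)+2,3),np.uint8)
    m=(d["depth"]>0)&(P[...,2]<.2);p=P[m];c=d["pixels"][m];i=np.argsort(p[:,2]);p,c=p[i],c[i]
    u=((p[:,0]-x0)*k).astype(int);v=((y1-p[:,1])*k).astype(int)
    g=(u>=0)&(v>=0)&(u<o.shape[1]-2)&(v<o.shape[0]-2)
    for du in(0,1):
        for dv in(0,1):o[v[g]+dv,u[g]+du]=c[g]
    for x in np.arange(x0,x1-.01,.1):cv2.putText(o,f"{x:.1f}",(int((x-x0)*k),12),0,.4,(0,0,255),1);o[::4,int((x-x0)*k)]=(0,0,255)
    for y in np.arange(y0,y1-.01,.1):cv2.putText(o,f"{y:.1f}",(0,int((y1-y)*k)-2),0,.4,(0,0,255),1);o[int((y1-y)*k),::4]=(0,0,255)
    cv2.imwrite(f,o)
E
python3 - <<'E'
from h import *
s,d=pickle.load(open("c1.pkl","rb"))
ortho(d["wrist"],s,"pics/ortho1.png")
E
```

```text
(no output)
```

View pics/ortho1.png

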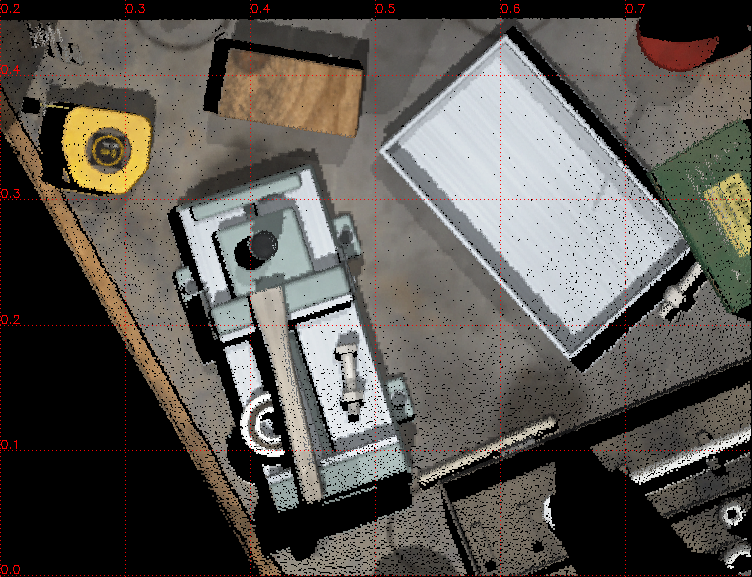

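The orthophoto shows the vice (yaw about 15°), with the fixed jaw at the bottom, chisel, bearing (0.413,0.12), bolt (0.475,0.16), tray (0.63,0.305) turned about 35–40°, block (0.43,0.38) and knob (0.405,0.265). Now fit them.

```bash
cat >> h.py <<'E'
def rect(P,m):
    "minAreaRect in mm on largest blob of mask; returns centre(m), (long,short)mm, angle of long axis deg, median z"
    n,l,st,_=cv2.connectedComponentsWithStats(m.astype(np.uint8));j=1+np.argmax(st[1:,4]);p=P[l==j]
    (c,(w,h),a)=cv2.minAreaRect((p[:,:2]*1000).astype(np.float32))
    if h>w:w,h,a=h,w,a+90
    return np.round(np.array(c)/1000,4),np.round((w,h),1),round((a+90)%180-90,1),np.median(p[:,2]).round(4),len(p)
def inbox(P,x0,x1,y0,y1,z0,z1):
    return (P[...,0]>x0)&(P[...,0]<x1)&(P[...,1]>y0)&(P[...,1]<y1)&(P[...,2]>z0)&(P[...,2]<z1)
E
python3 - <<'E'
from h import *
s,d=pickle.load(open("c1.pkl","rb"))
P=cloud(d["wrist"],s)
B=lambda *a:inbox(P,*a)
print("block",rect(P,B(.36,.5,.34,.43,.038,.048)))
print("tray rim",rect(P,B(.49,.76,.15,.45,.022,.034)))
print("tray floor",rect(P,B(.49,.76,.15,.45,-.002,.008)&(P[...,2]>.001)))
print("chisel",rect(P,B(.37,.48,.03,.24,.060,.078)))
print("knob",rect(P,B(.37,.44,.23,.29,.085,.1)))
j=B(.36,.53,.05,.26,.047,.056)
n,l,st,_=cv2.connectedComponentsWithStats(j.astype(np.uint8))
for k in range(1,n):
    if st[k,4]>150:print("jawpart",rect(P,l==k))
f=j&(P[...,1]<.125);f2=j&(P[...,1]>.17)
for nm,mm in(("fixed",f),("mov",f2)):
    p=P[mm];(c,wh,a)=cv2.minAreaRect((p[:,:2]*1000).astype(np.float32));print(nm,c,wh,a,np.median(p[:,2]),len(p))
print("bolt",rect(P,B(.45,.495,.125,.2,.034,.056)))
p=P[B(.385,.45,.09,.16,.038,.046)];print("bearing pts",len(p),p.min(0),p.max(0),np.median(p[:,2]))
print("tape",rect(P,B(.23,.33,.28,.4,.02,.05)))
print("bed",np.median(P[B(.46,.49,.19,.21,.02,.034)],0),"bench",np.median(P[B(.5,.52,.2,.22,-.02,.02)],0))
E
```

```text
block (array([0.4329, 0.3861]), array([111.8,  54.9]), -9.4, np.float64(0.042), 6636)
tray rim (array([0.6548, 0.3169]), array([241.8, 195.9]), -47.7, np.float64(0.0275), 3888)
tray floor (array([0.6308, 0.3027]), array([220.6, 129.4]), -47.7, np.float64(0.0026), 21676)
chisel (array([0.4308, 0.1437]), array([176.1,  25.4]), -77.4, np.float64(0.0668), 2528)
knob (array([0.41  , 0.2645]), array([22. , 21.7]), -76.6, np.float64(0.0895), 415)
jawpart (array([0.4246, 0.2177]), array([112.2,  30.2]), 18.0, np.float64(0.0509), 2079)
jawpart (array([0.4871, 0.0904]), array([72.3, 36.1]), 18.3, np.float64(0.0508), 1384)
jawpart (array([0.4264, 0.0681]), array([31.4, 20.4]), -74.4, np.float64(0.0509), 363)
fixed (464.5708923339844, 96.939697265625) (110.88639068603516, 62.71949005126953) 18.328203201293945 0.050800396474768084 1750
mov (429.2586669921875, 201.45680236816406) (112.02046966552734, 65.8459701538086) 16.478130340576172 0.05088623779690077 2087
bolt (array([0.48  , 0.1573]), array([56.9, 18.3]), -83.5, np.float64(0.0415), 498)
bearing pts 681 [0.39223748 0.09134265 0.03800018] [0.44929272 0.14718855 0.04329874] 0.04074857161780843
tape (array([0.2837, 0.3398]), array([71.3, 66.5]), -6.5, np.float64(0.0334), 4138)
bed [0.47417767 0.19958891 0.02730646] bench [ 0.51030217  0.21007393 -0.00082791]
```

```bash
cat > act.py <<'E'
from bench import ctrl
from h import *
TC=np.array([.6308,.3027]);ta=np.radians(-47.7);TL=np.array([np.cos(ta),np.sin(ta)]);TS=np.array([-TL[1],TL[0]])
tray=lambda l,s:TC+l*TL+s*TS
def best(a,p):
    "of yaw a, a+180 the one with least joint change"
    q0=np.array(ctrl.read_state()["q"]);r=[]
    for b in(a,a+180):
        q=ctrl.ik(p,R_yaw(b))
        if q is not None:r.append((np.abs(np.array(q)-q0).max(),b))
    return min(r)[1]
def over(xy,a,z):
    p=[*xy,z];b=best(a,p);ctrl.move_ptp(p,R_yaw(b));return b
def line(xy,z,v=.15,f=None):return ctrl.move_straight([*xy,z],v,f_stop=f)
def say(t):
    s=ctrl.read_state();print(t,round(s["time"],2),np.round(s["tcp_pos"],4),"w",round(s["width"],4),"F",np.round(s["ft_force"],1),"ff",np.round(s["finger_force"],1));return s
def pick(xy,a,z,op,zup=.18,zap=.1):
    ctrl.command_gripper(op) if abs(ctrl.read_state()["width"]-op)>.003 else 0
    over(xy,a,zup);line(xy,z,.15);say("at pick");ctrl.command_gripper(0);say("gripped");line(xy,zup,.2);say("up")
def place(xy,a,z,op,zup=.13):
    over(xy,a,.18);line(xy,z,.15,f=25);say("at place");ctrl.command_gripper(op);line(xy,.15,.2);say("released")
E
python3 - <<'E'
from act import *
s,d=pickle.load(open("c1.pkl","rb"));P=cloud(d["wrist"],s)
c=np.array([.4246,.2177])
for t in(17.5,18,18.5):
    a=np.radians(t);u=np.array([np.cos(a),np.sin(a)]);v=np.array([-u[1],u[0]])
    U=(P[...,:2]-c)@u;V=(P[...,:2]-c)@v
    z=(P[...,2]>.047)&(P[...,2]<.0545)
    f=z&(V<-.125)&(V>-.18)&(abs(U)<.07);m=z&(abs(V)<.03)&(abs(U)<.07)
    for n,k in(("fixed",f),("mov",m)):print(t,n,np.percentile(U[k],[.5,99.5]).round(4),np.percentile(V[k],[1,50,99]).round(4))
# chisel
ax=np.radians(-77.4);e=-np.array([np.cos(ax),np.sin(ax)])
pick(np.array([.4308,.1437])+.012*e,12.6,.060,.045)
E
```

```text
17.5 fixed [-0.0527  0.0569] [-0.1577 -0.1414 -0.1275]
17.5 mov [-0.0544  0.0552] [-0.0146  0.001   0.0148]
18 fixed [-0.0538  0.0556] [-0.1577 -0.1414 -0.1276]
18 mov [-0.0545  0.0553] [-0.0146  0.001   0.0148]
18.5 fixed [-0.055   0.0543] [-0.1577 -0.1414 -0.1277]
18.5 mov [-0.0545  0.0553] [-0.0147  0.0009  0.0149]
at pick 4.06 [0.4287 0.1557 0.0607] w 0.0452 F [ 0.1 -0.6  0.4] ff 0.0
gripped 4.38 [0.4286 0.1557 0.061 ] w 0.025 F [-3.  -0.7 14.5] ff 58.5
up 5.13 [0.4278 0.1554 0.1794] w 0.0247 F [ 0.2 -0.3 -1. ] ff 59.2
```

Run:
```python
from act import *
ctrl.command_gripper
place(tray(-.012,.026),42.3,.017,.034)
ctrl.command_gripper(.085)
ctrl.move_ptp([.47,.24,.30],R_yaw(best(18,[.47,.24,.30])))
s=say("look");d={"wrist":ctrl.camera("wrist")};pickle.dump((s,d),open("c2.pkl","wb"))
ortho(d["wrist"],s,"pics/ortho2.png")
P=cloud(d["wrist"],s);B=lambda *a:inbox(P,*a)
print("chisel",rect(P,B(.52,.74,.2,.43,.014,.024)&(abs((P[...,:2]-TC)@TS)<.055)&(abs((P[...,:2]-TC)@TL)<.105)))
u=np.array([np.cos(np.radians(18)),np.sin(np.radians(18))]);v=np.array([-u[1],u[0]]);F=np.array([.4644,.0971])
U=(P[...,:2]-F)@u;V=(P[...,:2]-F)@v
on=(abs(U)<.07)&(V>.006)&(V<.104)&(P[...,2]>.033)&(P[...,2]<.055)
print("bolt",rect(P,on&(U>.01)));b=on&(U<.005)&(P[...,2]>.037);print("bearing",rect(P,b),cv2.minEnclosingCircle((P[b][:,:2]*1000).astype(np.float32)))
z=(P[...,2]>.047)&(P[...,2]<.0545)&(abs(U)<.07)
for n,k in(("fixed",z&(V<.005)&(V>-.05)),("mov",z&(V>.1)&(V<.16))):print(n,np.percentile(U[k],[.5,99.5]).round(4),np.percentile(V[k],[1,50,99]).round(4),rect(P,k))
print("block",rect(P,B(.36,.5,.34,.43,.038,.048)))
```

```text
at place 7.43 [0.6425 0.3294 0.0181] w 0.0246 F [ 1.1 -0.1 -0.7] ff 59.1
released 8.51 [0.6414 0.3288 0.1488] w 0.0337 F [-0.  -0.1 -0.5] ff 0.0
look 10.03 [0.4705 0.2406 0.2996] w 0.0848 F [-0.   0.5 -0.1] ff 0.0
chisel (array([0.6523, 0.3156]), array([166. ,  24.1]), -47.9, np.float64(0.0186), 2542)
bolt (array([0.4798, 0.1571]), array([57. , 18.6]), -83.9, np.float64(0.0417), 584)
bearing (array([0.4178, 0.1212]), array([51.5, 51. ]), -79.7, np.float64(0.0408), 1441) ((417.7281799316406, 121.03250885009766), 26.217716217041016)
fixed [-0.0549  0.0543] [-0.0313 -0.0148 -0.0008] (array([0.4689, 0.0816]), array([111.8,  31.8]), 18.4, np.float64(0.0509), 2520)
mov [-0.055   0.0546] [0.1127 0.1277 0.1419] (array([0.4242, 0.2179]), array([111.2,  29.7]), 18.2, np.float64(0.051), 3210)
block (array([0.4326, 0.3858]), array([111.4,  54.9]), -9.3, np.float64(0.0421), 7017)
```

View pics/ortho2.png

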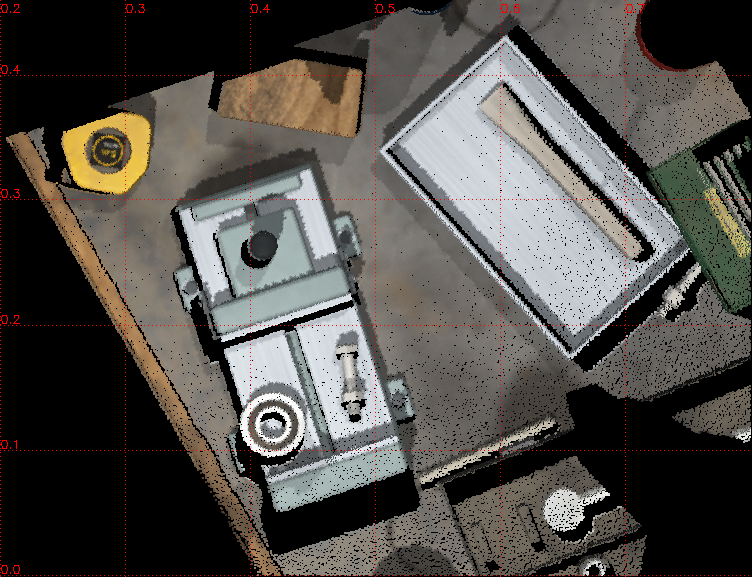

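Chisel lies in the tray; bearing is at (0.418,0.121), bolt at (0.480,0.157) with head and nut at its ends, so the mid-shank is free to grip.

Run:
```python
from act import *
pick([.4178,.1211],18.2,.040,.068)
place(tray(-.05,-.03),-47.7,.018,.062)
pick([.4798,.1571],6.1,.042,.040)
place(tray(.05,-.028),42.3,.021,.030)
d=ctrl.camera("side")["pixels"];cv2.imwrite("pics/side3.png",cv2.resize(d[180:310,190:430],None,fx=3,fy=3))
```

```text
at pick 12.22 [0.4182 0.1213 0.0406] w 0.0678 F [-0.8 -0.  -0. ] ff 0.0
gripped 12.53 [0.4183 0.1214 0.0412] w 0.0495 F [-3.5 -0.6 23.6] ff 58.0
up 13.38 [0.4174 0.1211 0.1794] w 0.0497 F [ 0.5 -0.5 -1.3] ff 62.2
at place 15.72 [0.5755 0.3198 0.0189] w 0.049 F [-0.5  0.5 -0.6] ff 62.1
released 16.81 [0.5744 0.3194 0.149 ] w 0.0621 F [ 0.  -1.2  0.2] ff 0.0
at pick 19.15 [0.4802 0.1573 0.0426] w 0.0401 F [0.1 0.3 0.8] ff 0.0
gripped 19.47 [0.4802 0.1573 0.0429] w 0.0173 F [-0.6 -0.7 11.5] ff 58.9
up 20.31 [0.4793 0.1571 0.1793] w 0.017 F [-0.2  0.6 -0.7] ff 58.6
at place 22.29 [0.6443 0.2471 0.022 ] w 0.0175 F [1.  0.1 0.5] ff 58.6
released 23.37 [0.6431 0.2467 0.1489] w 0.0303 F [ 0.3  0.3 -0.2] ff 0.0
```

View pics/side3.png

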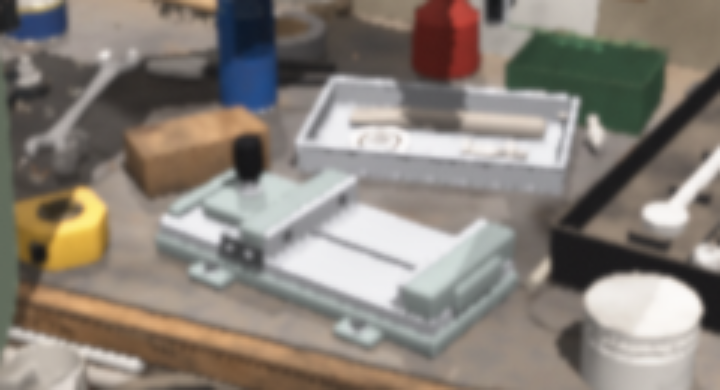

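All three lie in the tray and the vice is clear. Now the block.

Run:
```python
from act import *
a=np.radians(18.2);u=np.array([np.cos(a),np.sin(a)]);v=np.array([-u[1],u[0]]);F=np.array([.4641,.0969])
ctrl.command_gripper(.085)
pick([.4327,.3860],80.65,.027,.085)
t=F+.052*v
b=over(t,108.2,.18);say("over");print(b)
print(line(t,.0545,.1,f=15));say("at place");ctrl.command_gripper(.068);line(t,.18,.2)
ctrl.move_ptp([.46,.24,.30],R_yaw(best(18,[.46,.24,.30])))
s=say("look");d={"wrist":ctrl.camera("wrist")};pickle.dump((s,d),open("c4.pkl","wb"))
P=cloud(d["wrist"],s);U=(P[...,:2]-F)@u;V=(P[...,:2]-F)@v
k=(abs(U)<.08)&(V>-.04)&(V<.12)&(P[...,2]>.063)&(P[...,2]<.08)
r=rect(P,k);print("block",r,"UV",(r[0]-F)@u,(r[0]-F)@v)
z=(P[...,2]>.047)&(P[...,2]<.0545)&(abs(U)<.07)
for n,k in(("fixed",z&(V<.005)&(V>-.05)),("mov",z&(V>.1)&(V<.16))):print(n,np.percentile(U[k],[.5,99.5]).round(4),np.percentile(V[k],[1,50,99]).round(4),rect(P,k))
print("knob",rect(P,inbox(P,.37,.44,.23,.29,.085,.1)))
```

```text
at pick 26.17 [0.4332 0.3863 0.0277] w 0.0855 F [-0.5 -0.4 -0.1] ff 0.0
gripped 26.57 [0.433  0.3862 0.0279] w 0.0552 F [-1.3 -1.5 10.8] ff 63.5
up 27.49 [0.4323 0.3856 0.179 ] w 0.0549 F [-1.  -0.3 -1.6] ff 63.5
over 28.44 [0.4479 0.1473 0.1797] w 0.055 F [ 0.1  0.7 -1.8] ff 63.4
108.2
True
at place 29.62 [0.4473 0.1463 0.0559] w 0.0549 F [-1.4 -1.5 13.2] ff 65.2
look 31.82 [0.4597 0.2395 0.2989] w 0.068 F [0.  0.4 0.6] ff 0.0
block (array([0.448 , 0.1449]), array([111.6,  53.8]), 17.9, np.float64(0.07), 8023) UV -0.00030247394095974436 0.050627250661230264
fixed [-0.0541  0.0553] [-0.0323 -0.0169 -0.0018] (array([0.4698, 0.0808]), array([111.6,  31.3]), 18.1, np.float64(0.051), 4905)
mov [-0.0537  0.0558] [0.1114 0.1253 0.1406] (array([0.4251, 0.2168]), array([111.4,  29.6]), 18.0, np.float64(0.051), 3328)
knob (array([0.4103, 0.2633]), array([21.6, 21.4]), -27.8, np.float64(0.0896), 427)
```

Run:
```python
from act import *
a=np.radians(18.1);u=np.array([np.cos(a),np.sin(a)]);v=np.array([-u[1],u[0]]);F=np.array([.4643,.0965])
ctrl.command_gripper(.05)
k=np.array([.4101,.2639])
print(over(k,108.1,.17));line(k,.067,.12);say("at knob");ctrl.command_gripper(0);say("grip")
print(line(k-.050*v,.067,.06,f=25));say("mid")
print(line(k-.064*v,.067,.015,f=25));say("end")
ctrl.command_gripper(.05);p=ctrl.read_state()["tcp_pos"][:2];line(p,.18,.2)
ctrl.move_ptp([.46,.24,.30],R_yaw(best(18,[.46,.24,.30])))
s=say("look");d={"wrist":ctrl.camera("wrist")};pickle.dump((s,d),open("c5.pkl","wb"))
ortho(d["wrist"],s,"pics/ortho5.png")
P=cloud(d["wrist"],s);U=(P[...,:2]-F)@u;V=(P[...,:2]-F)@v
r=rect(P,(abs(U)<.08)&(V>-.04)&(V<.085)&(P[...,2]>.063)&(P[...,2]<.08));print("block",r,"UV",(r[0]-F)@u,(r[0]-F)@v)
z=(P[...,2]>.047)&(P[...,2]<.0545)&(abs(U)<.07)
for n,m in(("fixed",z&(V<.005)&(V>-.05)),("mov",z&(V>.045)&(V<.1))):print(n,np.percentile(U[m],[.5,99.5]).round(4),np.percentile(V[m],[1,50,99]).round(4),rect(P,m))
```

```text
108.1
at knob 34.68 [0.4104 0.2641 0.0675] w 0.05 F [-0.3  0.1  0.3] ff 0.0
grip 35.05 [0.4104 0.2641 0.0677] w 0.0222 F [-1.6 -1.3 11.4] ff 58.2
False
mid 36.03 [0.426  0.2166 0.0677] w 0.0227 F [-2.1 -0.5 11.5] ff 58.8
True
end 36.68 [0.428  0.2104 0.0678] w 0.0221 F [-2.   0.9  6.6] ff 59.2
look 39.05 [0.4598 0.2398 0.2991] w 0.05 F [-0.  -1.1 -0.5] ff 0.0
block (array([0.4549, 0.1218]), array([110.4,  55.9]), 17.9, np.float64(0.0699), 4297) UV -0.0010747342076436158 0.026968406448711797
fixed [-0.0288  0.0549] [-0.0307 -0.0206 -0.0114] (array([0.483 , 0.0807]), array([84.3, 20.4]), 18.1, np.float64(0.0512), 1122)
mov [-0.0549  0.0549] [0.054  0.0701 0.0853] (array([0.442 , 0.1624]), array([111.8,  39.2]), 13.8, np.float64(0.0509), 3164)
```

View pics/ortho5.png

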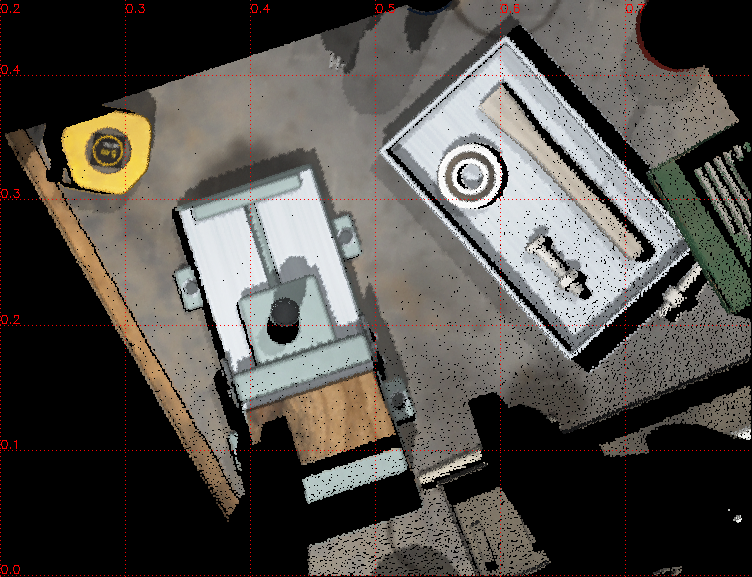

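The block lies in the jaws and the three items are in the tray; the fingers hid the fixed-jaw side, so I'll check that from closer.

Run:
```python
from act import *
a=np.radians(18.1);u=np.array([np.cos(a),np.sin(a)]);v=np.array([-u[1],u[0]]);F=np.array([.4643,.0965])
p=[.50,.12,.24];ctrl.move_ptp(p,R_yaw(best(18,p)))
s=say("look");d={"wrist":ctrl.camera("wrist")}
P=cloud(d["wrist"],s);U=(P[...,:2]-F)@u;V=(P[...,:2]-F)@v
for lo,hi in((-.05,-.03),(-.01,.01),(.03,.05)):
    c=(U>lo)&(U<hi);q=lambda z0,z1,v0,v1:np.percentile(V[c&(P[...,2]>z0)&(P[...,2]<z1)&(V>v0)&(V<v1)],[1,99]).round(4)
    try:print(lo,"fixed",q(.049,.0535,-.05,.02),"block",q(.067,.075,-.02,.08),"mov",q(.049,.0535,.03,.1))
    except Exception as e:print(lo,e)
b=(P[...,2]>.067)&(P[...,2]<.075)&(abs(U)<.08)&(V>-.02)&(V<.08);print("block U",np.percentile(U[b],[.5,99.5]),rect(P,b))
m=(P[...,2]>.049)&(P[...,2]<.0535)&(abs(U)<.08)&(V>-.04)&(V<.0);print("fixed U",np.percentile(U[m],[.5,99.5]))
cv2.imwrite("pics/w6.png",d["wrist"]["pixels"])
```

```text
look 39.72 [0.5    0.1197 0.2396] w 0.0499 F [-0.1  1.1 -0.3] ff 0.0
-0.05 fixed [-0.0299 -0.0059] block [0.0004 0.0538] mov [0.0546 0.0841]
-0.01 fixed [-0.0299 -0.0059] block [0.0004 0.0537] mov [0.0544 0.0846]
0.03 fixed [-0.03   -0.0061] block [0.0006 0.0536] mov [0.0542 0.0839]
block U [-0.05538409  0.05326713] (array([0.4551, 0.1217]), array([111.1,  54.7]), 17.6, np.float64(0.07), 9361)
fixed U [-0.05445407  0.05437685]
```

View pics/w6.png

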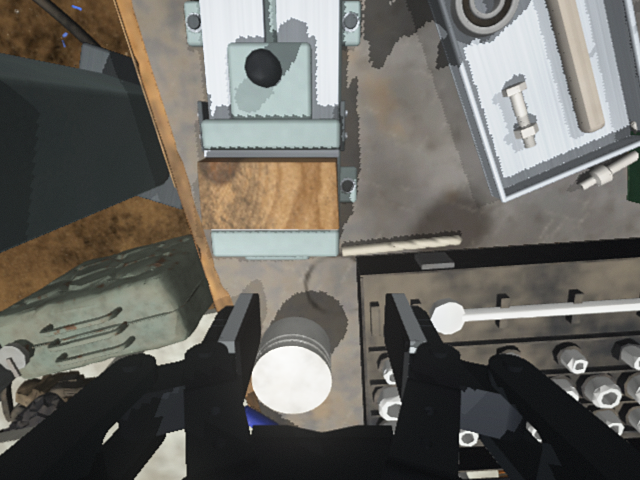

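The block sits flush against both jaws, square to them and about 1 mm off centre. The gripper is clear of everything.

```bash
python3 -c "
from bench import ctrl
print(ctrl.hand_in())"
```

```text
the job is handed in; nothing more can be done
None
```

The job is handed in at about 40 s: the chisel, bearing and bolt lie in the tray, and the block is held snug between both jaws, about 1 mm off centre, with everything let go; the verdict was not shown.

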